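Mix the paint bottle on the touch-start mixer

TASK

Pick up the flat-sided paint bottle and, keeping hold of it upright, press it down firmly but without ramming on the middle of the mixer's sprung rubber plate until the plate is fully down, and keep it fully down for two seconds. Then set the bottle down upright in the middle of the cork coaster, without dropping it, and let go. Leave the round bottle, the jar and the pen pot where they are.

Things in the scene. Friction and masses are not known exactly. Their poses are not given: they have to be found in the camera images.
- bottle_mid (a point): Centre (half-way up, 65 mm above its base) of the flat-sided white plastic paint bottle, 130 mm tall with its grey cap. The body is rectangular, 64 mm along its own x and 42 mm along its own y, with straight sides up to 94 mm; above it a narrow neck and a round cap 30 mm across. z points up through the cap. Mass about 0.13 to 0.24 kg, loose, standing on the desk.
- pad_top (a point): Centre of the upper face of the mixer's round flat black rubber plate, 84 mm across, 105 mm above the desk when up; it goes down with the plate. z up. The mixer is a fixed grey housing 150 x 120 mm and 68 mm tall (80 mm at the black collar under the plate).
- pad (a joint): How far the mixer's plate is pressed down: 0 up, 0.012 m fully down. It is sprung: starts to move at about 4 N, needs about 12 N to reach its stop, and comes back up by itself when let go; the weight of the bottle alone does not press it down.
- coaster_top (a point): Centre of the upper face of the fixed square cork coaster, 120 x 120 mm, 6 mm thick. z up.
- round_bottle_mid (a point): Centre (62 mm up) of a round white bottle, 48 mm across, 125 mm tall: a bystander.
- jar_mid (a point): Centre (37 mm up) of a squat round white jar, 62 mm across, 75 mm tall: a bystander.
- pen_pot_mid (a point): Centre (50 mm up) of the dark metal pen pot, 76 mm across, 100 mm tall (130 mm with its pens): a bystander.
Not all that is in view belongs to the job. Of the things like the part that bears coaster_top, leave any that is green; of the rest the larger one is meant.

How it is judged:
By the outcome, as a careful person would: the job done as asked, in the order asked, and still so for the second after the job is handed in, with the robot touching nothing.
It also fails if it takes over 64 s, if anything falls off the work surface, if the arm or the gripper's body presses on something with over 40 N, if the wrist force passes 120 N, or if a joint passes its speed limit or range.

ROBOT

A 6-joint arm with a two-finger parallel gripper is mounted at the origin on the work surface. World frame = base frame: x ahead of the robot, y to its left, z up, the work surface at z = 0. Lengths are in m, angles in rad, forces in N, time in s.
With the tool pointing down it reaches from about 0.3 to 0.775 m from the base axis. Payload 14.6 kg.
Tool frame: the origin (TCP) lies at the very end of the fingers, on their centre line; the grasp point (between the pads) lies 19 mm behind it; z points along the fingers, y is the direction in which the jaws open and shut (so a half turn about z gives the same grasp; the last joint's range is limited). The gripper opens to 85 mm and grips with 20 to 120 N. Pads are 22 mm wide; open, the fingers measure 114 mm over their backs; the gripper's body (76 mm by 85 mm) begins 54 mm behind the grasp point. The pads swing forward as they close: fully open they stand 13 mm farther back than shut.
Start: joints at [1.204, 0.3, 1.521, -0, 1.321, -0.067], TCP at [0.162, 0.525, 0.231] pointing down, gripper open.
Joint ranges: [-3.03, 3.03], [-0.79, 2.21], [0.23, 2.52], [-1.04, 4.18], [0, 3.07], [-2.55, 2.55]. Speed limits (rad/s): [2.22, 2.22, 2.57, 3.14, 3.14, 3.14].

INTERFACE

Orientations are given as [roll, pitch, yaw] about the fixed x, y, z axes, in that order (R = Rz(yaw) Ry(pitch) Rx(roll)).
In Python, from rig import arm gives the robot as it stands.
- The arm moves only by the tool move_arm, never from a script. Its arguments are lists of equal length, an entry for each row: "dp": the shift along the world's x, y, z each as a share of 0.15 m, from -1 to 1, a list of three; "rot": the turn, a rotation vector about the world's x, y, z each as a share of pi rad, from -1 to 1, a list of three. A call has 1 to 20 rows; each row shifts and turns the pose as measured when the row begins; what a row does not reach is not made up. A row lasts 1/10 s, in which the tool goes at most 50 mm and 8.59 degrees, less where a joint would pass 70% of its speed; a pose out of reach is approached as far as the arm can. A call with a number of a shift or a turn outside -1 to 1 is refused whole. A call with a gripper value outside its range is refused whole. "claw" is the finger opening in mm, from 0 to 85.4, set as the call begins (left out, the last holds). The fingers move at their own pace and stop on an object; the grip force is fixed at half the most. Time passes only in rows, so rows that do not move let the fingers close. It gives the time, the measured TCP pose, the force and the opening at its end, in the units of the state.
- arm.sense(): the state, without advancing time (a new reading comes with each control period).
- arm.snapshot(name): name is "scene" or "top" or "wrist"; returns (picture, depth): 384x512x3 uint8, blue, green, red; 384x512 float32, m along the optical axis (not along the pixel's ray), 0 where there is no reading.
- arm.camera_params(name): a dict with "intrinsics" (3x3 intrinsics, pixels), "distortion" ([k1, k2, p1, p2, k3] as OpenCV has them; the pictures are not rectified), "position" and "rotation" of the camera in the world; the wrist camera has in their place "mount" (4x4, takes a point from camera to tool coordinates, whose origin is the TCP and whose axes are the flange's). Camera axes: x right, y down, z forward; pixel columns grow to the right and rows downward; lengths in m; the calibration is good to about 2 mm. A picture is of the moment at which its call begins: read the wrist's pose just before it. camera_params takes no time and is no camera call.
- arm.finish_job(): hands the job in, once; it reports no verdict.
The state is a dict: "t": time; "q": joint angles; "joint_vel": joint speeds; "joint_torque": joint torques, N m; "ee_pos": TCP position; "tool_rot": TCP orientation; "force": force on the tool from outside, world axes, zero at the start; "ft_torque": the same for the moment, N m; "finger_gap": opening from 0.0 (shut) to 1.0 (fully open).
Only numpy, scipy, OpenCV 4.12 (cv2) and the standard library are available. Lean on these libraries where they do the work, as an engineer would, in place of code of your own. Each camera call takes 0.05 s, during which the arm holds its last target.

## Working session

There is one attempt and no reset: what is moved stays moved. The work goes in short steps, Python scripts to look and compute and a tool call to move; the robot and the scene stay as the last step left them, time stands still between calls to the robot, and variables do not carry over. Pictures are saved under pics/ and viewed, and the job is handed in when it is done.

Besides the shell and the picture viewer there is one more tool, called after "Emit:" as name(argument=value, ...) on one line, values as JSON. move_arm: Moves the arm, as the interface text tells. Shift numbers are shares of 0.15 m and turn numbers shares of pi rad, none past 1 either way. Its arguments: {"type":"object","properties":{"dp":{"type":"array"},"rot":{"type":"array"},"claw":{"type":"number"}},"required":["dp","rot"]}

```bash
mkdir -p pics; ls; python3 - <<'E'
from rig import arm
import cv2,numpy as np
print(arm.sense())
for n in ("scene","top"):
    im,d=arm.snapshot(n); cv2.imwrite(f"pics/{n}0.png",im); np.savez(f"{n}0.npz",im=im,d=d)
    print(n,arm.camera_params(n))
print(arm.camera_params("wrist"))
E
```

```text
pics
{'t': 0.0, 'q': array([ 1.20439135e+00,  3.00483912e-01,  1.52160769e+00,  1.62122497e-05,
        1.32075604e+00, -6.65942410e-02]), 'joint_vel': array([-7.26418890e-05,  5.53311549e-04,  1.73801313e-03,  9.44055475e-04,
       -1.88676066e-04, -8.90060707e-04]), 'joint_torque': array([-1.14394130e-03, -5.43498194e+01, -3.61788797e+01, -2.26933821e-04,
        4.03098558e-03,  1.21366776e-05]), 'ee_pos': array([0.16234045, 0.52522646, 0.23070305]), 'tool_rot': array([-3.14034150e+00, -9.91811095e-05,  2.84177783e+00]), 'force': array([ 0.68428785, -0.58803896, -0.61759757]), 'ft_torque': array([ 0.00616859, -0.01925445,  0.00257841]), 'finger_gap': 1.0035874925327057}
scene {'intrinsics': array([[395.72002613,   0.        , 258.63307368],
       [  0.        , 395.72002613, 188.78867258],
       [  0.        ,   0.        ,   1.        ]]), 'distortion': array([-0.04449066,  0.        ,  0.        ,  0.        ,  0.        ]), 'position': array([ 1.11991364, -0.05247055,  0.84298604]), 'rotation': array([-2.48340412,  0.00916025,  1.56948313])}
top {'intrinsics': array([[365.03
[... 257 characters left out ...]
19, -0.06262728,  1.0450566 ]), 'rotation': array([-3.09593737,  0.01440654, -1.55090332])}
{'intrinsics': array([[285.01981323,   0.        , 258.76859561],
       [  0.        , 285.01981323, 192.57771971],
       [  0.        ,   0.        ,   1.        ]]), 'distortion': array([-0.01633014,  0.        ,  0.        ,  0.        ,  0.        ]), 'mount': array([[-1.61252929e-04, -9.62847303e-01, -2.70046376e-01,
         6.69996556e-02],
       [ 9.99999304e-01,  1.60472064e-04, -1.16929142e-03,
        -3.68747629e-04],
       [ 1.16918399e-03, -2.70046377e-01,  9.62846606e-01,
        -1.42715558e-01],
       [ 0.00000000e+00,  0.00000000e+00,  0.00000000e+00,
         1.00000000e+00]])}
```

View pics/top0.png

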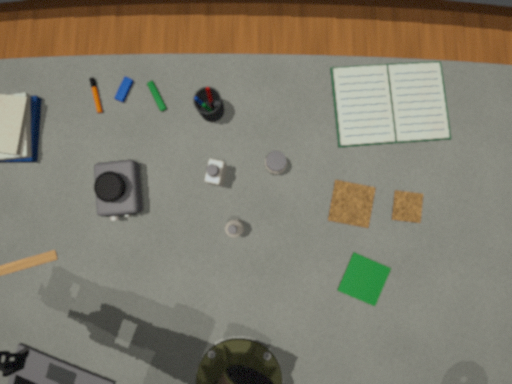

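View pics/scene0.png

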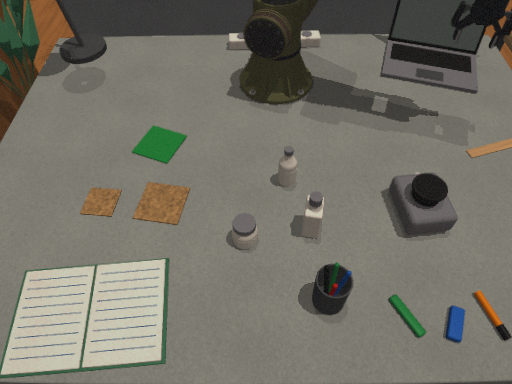

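The top view shows the flat bottle at (215,172), the mixer plate at (110,187), the large cork coaster at (352,203), the small cork one at (407,207) and a green decoy at (364,278). The bystanders are the round bottle (234,228), jar (277,162) and pen pot (208,104). Next I'll measure with depth.

```bash
cat > h.py <<'E'
from rig import arm
import cv2,numpy as np
from scipy.spatial.transform import Rotation as R
def cloud(n,d,T=None):
    p=arm.camera_params(n); K=p["intrinsics"]; D=p["distortion"]
    h,w=d.shape; u,v=np.meshgrid(np.arange(w),np.arange(h))
    uv=np.stack([u,v],-1).reshape(-1,1,2).astype(np.float64)
    xy=cv2.undistortPoints(uv,K,D).reshape(h,w,2)
    P=np.dstack([xy*d[...,None],d])
    if T is None:
        return P@R.from_euler('xyz',p["rotation"]).as_matrix().T+p["position"]
    M=T@p["mount"]; return P@M[:3,:3].T+M[:3,3]
E
python3 - <<'E'
from h import *
for n in("top","scene"):
    f=np.load(n+"0.npz"); im=f["im"];d=f["d"];P=cloud(n,d); ok=d>0
    X,Y,Z=P[...,0],P[...,1],P[...,2]
    flat=ok&(X>.3)&(X<.6)&(abs(Y+.5)<.1); print(n,"desk z",np.median(Z[ok&(abs(Z)<.02)&(X>.3)&(X<.7)]))
    m=(ok&(Z>.03)&(X>.25)&(X<.9)&(abs(Y)<.6)).astype(np.uint8)
    k,l,s,c=cv2.connectedComponentsWithStats(m)
    for i in range(1,k):
        if s[i,4]<40: continue
        q=P[l==i]; hi=q[q[:,2]>q[:,2].max()-.008]
        print(i,"px",c[i].round(),s[i,4],"min",q.min(0).round(3),"max",q.max(0).round(3),"topc",np.median(hi,0).round(3),((hi.min(0)+hi.max(0))/2).round(3))
    hsv=cv2.cvtColor(im,cv2.COLOR_BGR2HSV)
    m=((hsv[...,0]>8)&(hsv[...,0]<25)&(hsv[...,1]>100)&ok&(X<.7)&(X>.2)&(Y<-.1)).astype(np.uint8)
    k,l,s,c=cv2.connectedComponentsWithStats(cv2.morphologyEx(m,cv2.MORPH_CLOSE,np.ones((5,5))))
    for i in range(1,k):
        if s[i,4]<100: continue
        q=P[(l==i)&ok]; print("cork",c[i].round(),s[i,4],cv2.minAreaRect(q[:,:2].astype(np.float32)),np.median(q[:,2]))
E
```

```text
top desk z 1.3114740692987681e-05
1 px [208. 103.] 616 min [0.741 0.058 0.03 ] max [0.814 0.132 0.132] topc [0.77  0.09  0.128] [0.779 0.097 0.128]
2 px [275. 162.] 393 min [ 0.593 -0.122  0.03 ] max [ 0.649 -0.061  0.08 ] topc [ 0.624 -0.092  0.075] [ 0.623 -0.091  0.076]
3 px [215. 172.] 444 min [0.557 0.046 0.03 ] max [0.622 0.097 0.134] topc [0.588 0.073 0.13 ] [0.588 0.072 0.13 ]
4 px [117. 189.] 2441 min [0.453 0.283 0.03 ] max [0.621 0.412 0.111] topc [0.544 0.349 0.106] [0.544 0.349 0.107]
5 px [234. 228.] 273 min [ 0.419 -0.007  0.034] max [0.464 0.04  0.129] topc [0.44  0.017 0.125] [0.44  0.017 0.126]
cork [351. 203.] 1627 ((0.5138130187988281, -0.31273430585861206), (0.11667907238006592, 0.1163182407617569), 80.42963409423828) 0.0058861034647443855
cork [407. 206.] 796 ((0.508720874786377, -0.4757399559020996), (0.08400963991880417, 0.08292897045612335), 85.3683090209961) 0.004202992777229131
scene desk z 0.0009764416013253729
1 px [287. 165.] 499 min [ 0.43  -0.008  0.03 ] max [0.466 0.04  0.129] topc [0.441 0.016 0.126] [0.441 0.016 0.125]
2 px [423. 201.] 2997 min [0.452 0.281 0.03 ] max [0.625 0.415 0.111] topc [0.547 0.348 0.106] [0.545 0.348 0.107]
3 px [313. 212.] 712 min [0.558 0.044 0.03 ] max [0.625 0.095 0.133] topc [0.593 0.07  0.131] [0.591 0.07  0.129]
4 px [244. 228.] 666 min [ 0.596 -0.123  0.03 ] max [ 0.655 -0.063  0.08 ] topc [ 0.625 -0.093  0.076] [ 0.624 -0.094  0.076]
5 px [332. 286.] 1390 min [0.743 0.056 0.03 ] max [0.818 0.131 0.135] topc [0.773 0.093 0.129] [0.781 0.097 0.131]
cork [162. 203.] 1684 ((0.5148611068725586, -0.31394702196121216), (0.12038521468639374, 0.12107809633016586), 80.4433364868164) 0.007169779651709285
cork [101. 202.] 849 ((0.5095292925834656, -0.4775514304637909), (0.0877135843038559, 0.08635536581277847), 85.08168029785156) 0.005528169285786588
```

```bash
python3 - <<'E'
from h import *
A=[]
for n in("top","scene"):
    f=np.load(n+"0.npz"); P=cloud(n,f["d"]).reshape(-1,3)[(f["d"]>0).ravel()]
    b=P[(abs(P[:,0]-.59)<.06)&(abs(P[:,1]-.071)<.055)]
    for lo,hi in((.02,.096),(.06,.096),(.085,.097)):
        q=b[(b[:,2]>lo)&(b[:,2]<hi)]; print(n,lo,len(q),cv2.minAreaRect(q[:,:2].astype(np.float32)))
    A.append(b[(b[:,2]>.02)&(b[:,2]<.096)])
    c=b[b[:,2]>.12]; print("cap",cv2.minEnclosingCircle(c[:,:2].astype(np.float32)),c[:,2].max())
    p=P[(abs(P[:,0]-.545)<.06)&(abs(P[:,1]-.35)<.06)&(P[:,2]>.098)]
    print("pad",cv2.minEnclosingCircle(p[:,:2].astype(np.float32)),np.median(p[:,2]))
q=np.vstack(A);print(cv2.minAreaRect(q[:,:2].astype(np.float32)))
E
```

```text
top 0.02 312 ((0.589513897895813, 0.07144279032945633), (0.04280778765678406, 0.06125003099441528), 79.51528930664062)
top 0.06 265 ((0.5895340442657471, 0.0715513676404953), (0.042586956173181534, 0.06125003099441528), 79.51528930664062)
top 0.085 246 ((0.5895543694496155, 0.07168319076299667), (0.04264979809522629, 0.06111801415681839), 79.15302276611328)
cap ((0.5885093808174133, 0.07171464711427689), 0.01463797315955162) 0.1338292910470178
pad ((0.5445989370346069, 0.3498333692550659), 0.0428265780210495) 0.10522130545313957
scene 0.02 481 ((0.592053234577179, 0.06977196782827377), (0.04284461587667465, 0.06343930959701538), 79.29949951171875)
scene 0.06 321 ((0.5920193791389465, 0.06959277391433716), (0.04247989133000374, 0.06343930959701538), 79.29949951171875)
scene 0.085 229 ((0.5916701555252075, 0.06992734968662262), (0.041731368750333786, 0.06260546296834946), 79.26250457763672)
cap ((0.5912464261054993, 0.07059861719608307), 0.015278255566954613) 0.13300976748582571
pad ((0.5447046160697937, 0.348467081785202), 0.04241116717457771) 0.10610091241218045
((0.5913140177726746, 0.07045930624008179), (0.04408680275082588, 0.06514805555343628), 79.51528930664062)
```

Emit:
move_arm(dp=[[0.08,-0.08,0],[0.14,-0.15,0],[0.16,-0.17,0],[0.16,-0.17,0],[0.16,-0.17,0],[0.16,-0.17,0],[0.16,-0.17,0],[0.16,-0.17,0],[0.16,-0.17,0],[0.16,-0.17,0],[0.16,-0.17,0],[0.16,-0.17,0],[0.16,-0.17,0],[0.16,-0.17,0],[0.16,-0.17,0],[0.16,-0.17,0],[0.16,-0.17,0],[0.1,-0.1,0],[0.05,-0.05,0],[0,0,0]], rot=[[0,0,0.002],[0,0,0.002],[0,0,0.002],[0,0,0.002],[0,0,0.002],[0,0,0.002],[0,0,0.002],[0,0,0.002],[0,0,0.002],[0,0,0.002],[0,0,0.002],[0,0,0.002],[0,0,0.002],[0,0,0.002],[0,0,0.002],[0,0,0.002],[0,0,0.002],[0,0,0.002],[0,0,0.002],[0,0,0]], claw=85)

```text
t: 2.1
ee_pos: [0.5886, 0.0636, 0.2242]
tool_rot: [-3.133, -0.008, 2.968]
force: [-0.8, 0.4, -0.7]
finger_gap: 0.995
```

```bash
python3 - <<'E'
from h import *
s=arm.sense(); im,d=arm.snapshot("wrist"); cv2.imwrite("pics/w1.png",im)
T=np.eye(4);T[:3,:3]=R.from_euler('xyz',s["tool_rot"]).as_matrix();T[:3,3]=s["ee_pos"]
P=cloud("wrist",d,T).reshape(-1,3)[(d>0).ravel()]
print(s["ee_pos"],s["tool_rot"])
b=P[(abs(P[:,0]-.59)<.07)&(abs(P[:,1]-.071)<.07)]
for lo,hi in((.02,.096),(.085,.098)):
    q=b[(b[:,2]>lo)&(b[:,2]<hi)]; print(len(q),cv2.minAreaRect(q[:,:2].astype(np.float32)),np.degrees(np.linalg.eigh(np.cov(q[:,:2].T))[1]) )
    e=np.linalg.eigh(np.cov(q[:,:2].T))[1][:,0];print(np.degrees(np.arctan2(e[1],e[0])))
c=b[(b[:,2]>.12)&(b[:,2]<.14)];print(cv2.minEnclosingCircle(c[:,:2].astype(np.float32)),c[:,2].max())
# what rotvec levels the tool and sets yaw 169.4
want=R.from_euler('xyz',[np.pi,0,np.radians(169.4)])
print((want*R.from_euler('xyz',s["tool_rot"]).inv()).as_rotvec()/np.pi)
E
```

```text
[0.58860586 0.06356643 0.22420227] [-3.1332985  -0.00797623  2.96838797]
1662 ((0.5904009342193604, 0.07042115926742554), (0.04192131385207176, 0.06302196532487869), 79.46774291992188) [[-14.23559778 -55.49913608]
 [-55.49913608  14.23559778]]
-104.38628640528341
1502 ((0.5904314517974854, 0.07041548937559128), (0.04192131385207176, 0.06295990198850632), 79.46774291992188) [[-14.64252158 -55.39316665]
 [-55.39316665  14.64252158]]
-104.8067828894297
((0.5907634496688843, 0.07062532752752304), 0.014989272691309452) 0.13196111364489033
[ 0.00214558 -0.00296863 -0.00376661]
```

View pics/w1.png

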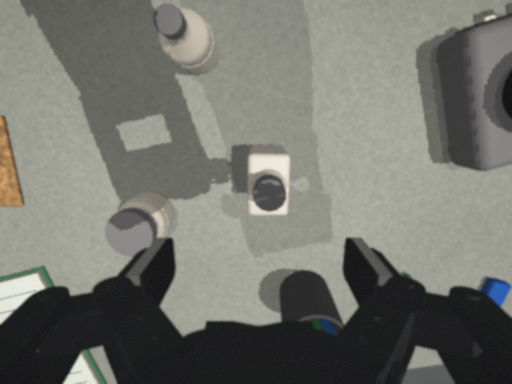

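The wrist view shows the bottle at (268,185), square to the jaws. Its centre is (0.5905, 0.0705) with the short axis at 79.5°. Next I'll align and go down.

Emit:
move_arm(dp=[[0.01,0.02,-0.04],[0,0.02,-0.1],[0,0.01,-0.15],[0,0,-0.15],[0,0,-0.15],[0,0,-0.15],[0,0,-0.12],[0,0,-0.06],[0,0,0]], rot=[[0.002,-0.003,-0.004],[0,0,0],[0,0,0],[0,0,0],[0,0,0],[0,0,0],[0,0,0],[0,0,0],[0,0,0]], claw=85)

```text
t: 3.05
ee_pos: [0.584, 0.0824, 0.081]
tool_rot: [3.137, 0.004, 2.96]
force: [0.9, -0.5, -0.1]
finger_gap: 0.996
```

Emit:
move_arm(dp=[[0.04,-0.08,0],[0,0,0]], rot=[[0.001,0,-0.001],[0,0,0]])

```text
t: 3.25
ee_pos: [0.5908, 0.0704, 0.0826]
tool_rot: [3.133, 0.006, 2.957]
force: [0.0, 0.1, -0.1]
finger_gap: 0.994
```

Emit:
move_arm(dp=[[0,0,-0.06],[0,0,-0.06],[0,0,0]], rot=[[0.001,-0.003,0],[0.001,0,0],[0,0,0]])

```text
t: 3.55
ee_pos: [0.5916, 0.0698, 0.0647]
tool_rot: [3.124, 0.017, 2.956]
force: [-0.4, -0.7, 0.4]
finger_gap: 0.997
```

```bash
cat > lv.py <<'E'
from h import *
import sys
s=arm.sense(); yaw=float(sys.argv[1]) if len(sys.argv)>1 else s["tool_rot"][2]
want=R.from_euler('xyz',[np.pi,0,yaw])
print(s["t"],s["ee_pos"].round(4),s["tool_rot"].round(4),s["force"].round(2),"rot",((want*R.from_euler('xyz',s["tool_rot"]).inv()).as_rotvec()/np.pi).round(4))
E
python3 lv.py 2.957
```

```text
3.55 [0.5916 0.0698 0.0647] [3.1238 0.0174 2.9558] [-0.36 -0.66  0.44] rot [-0.0046  0.0065  0.0003]
```

Emit:
move_arm(dp=[[-0.005,0.004,0],[0,0,0]], rot=[[-0.005,0.006,0],[0,0,0]])

```text
t: 3.75
ee_pos: [0.5907, 0.0704, 0.0646]
tool_rot: [-3.139, 0.0, 2.956]
force: [0.1, -1.2, -0.5]
finger_gap: 0.996
```

```bash
python3 lv.py 2.957
```

```text
3.75 [0.5907 0.0704 0.0646] [-3.1387  0.      2.9557] [ 0.14 -1.21 -0.46] rot [ 0.0009 -0.0002  0.0004]
```

Emit:
move_arm(dp=[[0,0,0],[0,0,0],[0,0,0],[0,0,0],[0,0,0],[0,0,0],[0,0,0],[0,0,0],[0,0,0],[0,0,0]], rot=[[0,0,0],[0,0,0],[0,0,0],[0,0,0],[0,0,0],[0,0,0],[0,0,0],[0,0,0],[0,0,0],[0,0,0]], claw=20)

```text
t: 4.75
ee_pos: [0.5911, 0.0709, 0.0652]
tool_rot: [-3.139, 0.001, 2.956]
force: [-0.1, 0.9, 0.2]
finger_gap: 0.481
```

```bash
python3 lv.py 2.957
```

```text
4.75 [0.5911 0.0709 0.0652] [-3.1391e+00  1.2000e-03  2.9563e+00] [-0.12  0.9   0.18] rot [0.0008 0.0002 0.0002]
```

Emit:
move_arm(dp=[[0,0,0.03],[0,0,0.06],[0,0,0.1],[0,0,0.14],[0,0,0.16],[0,0,0.16],[0,0,0.16],[0,0,0.12],[0,0,0.06],[0,0,0]], rot=[[0,0,0],[0,0,0],[0,0,0],[0,0,0],[0,0,0],[0,0,0],[0,0,0],[0,0,0],[0,0,0],[0,0,0]])

```text
t: 5.75
ee_pos: [0.5897, 0.0706, 0.2285]
tool_rot: [-3.14, 0.005, 2.956]
force: [-0.2, 1.0, -1.7]
finger_gap: 0.477
```

```bash
python3 lv.py 2.957
```

```text
5.75 [0.5897 0.0706 0.2285] [-3.1398  0.005   2.9561] [-0.2   0.97 -1.65] rot [0.0009 0.0015 0.0003]
```

Emit:
move_arm(dp=[[-0.01,0.05,0],[-0.02,0.1,0],[-0.02,0.14,0],[-0.025,0.16,0],[-0.025,0.16,0],[-0.025,0.16,0],[-0.025,0.16,0],[-0.025,0.16,0],[-0.025,0.16,0],[-0.025,0.16,0],[-0.025,0.16,0],[-0.02,0.13,0],[-0.02,0.08,0],[-0.01,0.04,0],[0,0,0]], rot=[[0.001,0.001,0],[0,0,0],[0,0,0],[0,0,0],[0,0,0],[0,0,0],[0,0,0],[0,0,0],[0,0,0],[0,0,0],[0,0,0],[0,0,0],[0,0,0],[0,0,0],[0,0,0]])

```text
t: 7.25
ee_pos: [0.5308, 0.3666, 0.2134]
tool_rot: [-3.132, -0.02, 2.961]
force: [0.3, 0.3, -0.9]
finger_gap: 0.482
```

```bash
python3 lv.py 2.957; python3 - <<'E'
from h import *
for n in("top","scene"):
    im,d=arm.snapshot(n); cv2.imwrite(f"pics/{n}1.png",im); np.savez(f"{n}1.npz",im=im,d=d)
E
```

```text
7.25 [0.5308 0.3666 0.2134] [-3.1316 -0.0203  2.9613] [ 0.34  0.27 -0.89] rot [ 0.002  -0.0069 -0.0014]
```

View pics/scene1.png

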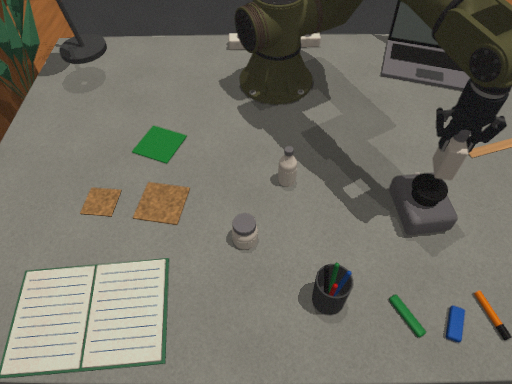

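The scene shows the bottle held upright at about (450,157), just behind the plate at (430,190). I'll correct position and tilt.

Emit:
move_arm(dp=[[0.05,-0.06,0],[0.04,-0.05,0],[0,0,0],[0,0,0]], rot=[[0.002,-0.007,-0.001],[0,0,0],[0,0,0],[0,0,0]])

```text
t: 7.75
ee_pos: [0.5473, 0.3447, 0.2142]
tool_rot: [3.14, 0.003, 2.953]
force: [-0.1, -0.1, -1.5]
finger_gap: 0.487
```

```bash
python3 lv.py 2.957; python3 - <<'E'
from h import *
s=arm.sense()
n="scene"
im,d=arm.snapshot(n); cv2.imwrite(f"pics/{n}2.png",im)
P=cloud(n,d); e=s["ee_pos"]
m=(d>0)&(abs(P[...,0]-e[0])<.06)&(abs(P[...,1]-e[1])<.06)
hsv=cv2.cvtColor(im,cv2.COLOR_BGR2HSV)
q=P[m&(hsv[...,2]>110)&(P[...,2]>.11)]
print(len(q),q.min(0),q.max(0)); b=q[(q[:,2]>q[:,2].min()+.005)&(q[:,2]<.2)]
print(cv2.minAreaRect(b[:,:2].astype(np.float32)), np.percentile(q[:,2],[1,5,50]))
for z in np.arange(.14,.21,.012):
    t=b[abs(b[:,2]-z)<.006]; print(round(z,3),len(t), t[:,:2].mean(0).round(4) if len(t) else '')
E
```

```text
7.75 [0.5473 0.3447 0.2142] [3.1404 0.0032 2.9532] [-0.1  -0.13 -1.48] rot [-0.0002  0.0011  0.0012]
143 [0.55295283 0.32066546 0.15862207] [0.58260723 0.39330004 0.42353463]
((0.578997790813446, 0.35672977566719055), (0.0013789923395961523, 0.004143042955547571), 42.973785400390625) [0.16261456 0.18367668 0.24231053]
0.14 0 
0.152 0 
0.164 2 [0.5805 0.3555]
0.176 3 [0.5788 0.3569]
0.188 2 [0.5789 0.3573]
0.2 1 [0.5784 0.3572]
```

View pics/scene2.png

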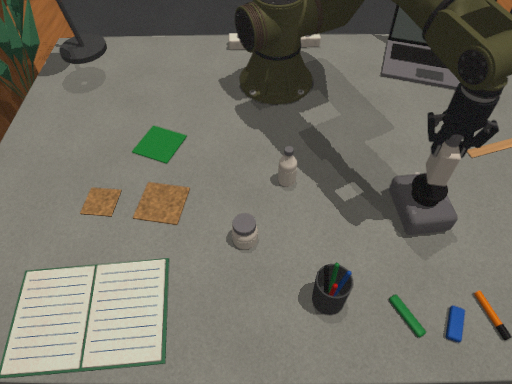

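Emit:
move_arm(dp=[[-0.01,0.02,-0.04],[0,0,-0.06],[0,0,-0.06],[0,0,-0.03],[0,0,0],[0,0,0]], rot=[[0,0.001,0.001],[0,0,0],[0,0,0],[0,0,0],[0,0,0],[0,0,0]])

```text
t: 8.4
ee_pos: [0.5449, 0.3484, 0.1819]
tool_rot: [-3.141, -0.002, 2.957]
force: [-0.0, 0.9, -1.6]
finger_gap: 0.479
```

```bash
python3 lv.py 2.957
```

```text
8.4 [0.5449 0.3484 0.1819] [-3.1410e+00 -1.7000e-03  2.9575e+00] [-0.01  0.89 -1.65] rot [ 0.0001 -0.0006 -0.0002]
```

Position and tilt are good. I'll check the picture once before pressing.

```bash
python3 - <<'E'
from h import *
s=arm.sense(); n="scene"
im,d=arm.snapshot(n); P=cloud(n,d); e=s["ee_pos"]
cv2.imwrite("pics/s3.png",cv2.resize(im[90:250,370:512],None,fx=4,fy=3.7,interpolation=cv2.INTER_CUBIC)[:600])
m=(d>0)&(abs(P[...,0]-e[0])<.045)&(abs(P[...,1]-e[1])<.045)&(P[...,2]>.118)&(P[...,2]<.165)
q=P[m]; print(len(q),q.min(0),q.max(0),cv2.minAreaRect(q[:,:2].astype(np.float32)))
hsv=cv2.cvtColor(im,cv2.COLOR_BGR2HSV); print(np.percentile(hsv[...,2][m],[5,50,95]))
E
```

```text
354 [0.51384318 0.32195782 0.11832116] [0.57935179 0.36256648 0.16498616] ((0.5528357625007629, 0.33239665627479553), (0.0695401281118393, 0.0353071354329586), 26.281557083129883)
[ 89.65 103.   107.  ]
```

View pics/s3.png

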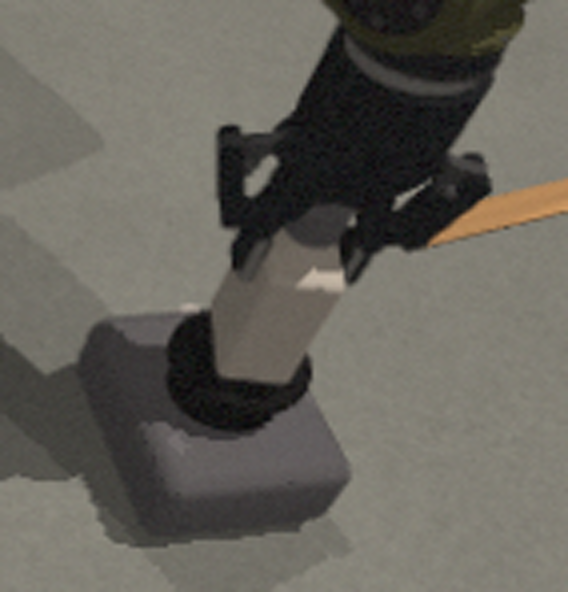

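The crop shows the bottle upright, centred over the plate with a small gap. I'll press slowly, watching the force.

Emit:
move_arm(dp=[[0,0,-0.02],[0,0,-0.02],[0,0,-0.02],[0,0,-0.01],[0,0,0]], rot=[[0,-0.001,0],[0,0,0],[0,0,0],[0,0,0],[0,0,0]])

```text
t: 8.95
ee_pos: [0.5451, 0.3485, 0.1713]
tool_rot: [3.141, 0.003, 2.957]
force: [0.8, -0.6, -1.8]
finger_gap: 0.48
```

```bash
python3 lv.py 2.957
```

```text
8.95 [0.5451 0.3485 0.1713] [3.1408e+00 2.6000e-03 2.9575e+00] [ 0.81 -0.58 -1.78] rot [-0.0001  0.0009 -0.0002]
```

Emit:
move_arm(dp=[[0,0,-0.01],[0,0,-0.01],[0,0,-0.01],[0,0,-0.01],[0,0,0]], rot=[[0,0.001,0],[0,0,0],[0,0,0],[0,0,0],[0,0,0]])

```text
t: 9.45
ee_pos: [0.5454, 0.3486, 0.1669]
tool_rot: [3.14, 0.001, 2.957]
force: [-2.9, -1.0, 4.2]
finger_gap: 0.48
```

```bash
python3 lv.py 2.957
```

```text
9.45 [0.5454 0.3486 0.1669] [3.1403e+00 8.0000e-04 2.9574e+00] [-2.91 -0.97  4.15] rot [-0.0004  0.0003 -0.0001]
```

Emit:
move_arm(dp=[[0,0,-0.012],[0,0,-0.012],[0,0,-0.012],[0,0,-0.012],[0,0,-0.01],[0,0,0]], rot=[[0,0,0],[0,0,0],[0,0,0],[0,0,0],[0,0,0],[0,0,0]])

```text
t: 10.05
ee_pos: [0.5455, 0.3487, 0.1613]
tool_rot: [3.139, 0.003, 2.958]
force: [-4.6, -2.2, 8.6]
finger_gap: 0.483
```

```bash
python3 lv.py 2.957
```

```text
10.05 [0.5455 0.3487 0.1613] [3.1392e+00 2.8000e-03 2.9576e+00] [-4.56 -2.16  8.63] rot [-0.0006  0.001  -0.0002]
```

Emit:
move_arm(dp=[[0,0,-0.012],[0,0,-0.012],[0,0,-0.012],[0,0,-0.012],[0,0,0]], rot=[[-0.0005,0.001,0],[0,0,0],[0,0,0],[0,0,0],[0,0,0]])

```text
t: 10.55
ee_pos: [0.5458, 0.3489, 0.159]
tool_rot: [3.14, 0.003, 2.958]
force: [-4.9, -3.3, 9.9]
finger_gap: 0.482
```

```bash
python3 lv.py 2.957
```

```text
10.55 [0.5458 0.3489 0.159 ] [3.1395e+00 3.0000e-03 2.9579e+00] [-4.95 -3.33  9.93] rot [-0.0005  0.0011 -0.0003]
```

Emit:
move_arm(dp=[[0,0,-0.014],[0,0,-0.014],[0,0,-0.014],[0,0,-0.014]], rot=[[0,0,0],[0,0,0],[0,0,0],[0,0,0]])

```text
t: 10.95
ee_pos: [0.546, 0.3489, 0.1581]
tool_rot: [3.137, 0.007, 2.958]
force: [-9.1, -4.9, 19.7]
finger_gap: 0.481
```

```bash
python3 lv.py 2.957
```

```text
10.95 [0.546  0.3489 0.1581] [3.1374 0.0069 2.9583] [-9.08 -4.86 19.65] rot [-0.0009  0.0024 -0.0004]
```

Emit:
move_arm(dp=[[-0.003,0,-0.014],[-0.003,0,-0.014],[-0.003,0,-0.014]], rot=[[-0.001,0.002,0],[0,0,0],[0,0,0]])

```text
t: 11.25
ee_pos: [0.5459, 0.349, 0.1581]
tool_rot: [3.139, 0.007, 2.958]
force: [-5.6, -5.0, 17.5]
finger_gap: 0.481
```

```bash
python3 lv.py 2.957
```

```text
11.25 [0.5459 0.349  0.1581] [3.1386 0.0071 2.9583] [-5.56 -4.95 17.54] rot [-0.0005  0.0024 -0.0004]
```

Emit:
move_arm(dp=[[-0.003,0,-0.016],[-0.003,0,-0.016],[-0.003,0,-0.016],[-0.003,0,-0.016],[-0.003,0,-0.016],[-0.003,0,-0.016],[-0.003,0,-0.016],[-0.003,0,-0.016]], rot=[[0,0.001,0],[0,0.001,0],[0,0,0],[0,0,0],[0,0,0],[0,0,0],[0,0,0],[0,0,0]])

```text
t: 12.05
ee_pos: [0.5459, 0.3488, 0.1581]
tool_rot: [3.131, 0.018, 2.958]
force: [-6.5, -4.7, 21.5]
finger_gap: 0.48
```

```bash
python3 lv.py 2.957; python3 - <<'E'
from h import *
n="scene"
f=np.load("scene0.npz")["d"]; im,d=arm.snapshot(n); P=cloud(n,d);P0=cloud(n,f)
for nm,Q,dd in(("before",P0,f),("now",P,d)):
    r=np.hypot(Q[...,0]-.5447,Q[...,1]-.349)
    m=(dd>0)&(r<.041)&(Q[...,0]>.55)&(Q[...,2]>.085)&(Q[...,2]<.112)
    m&=~((abs(Q[...,0]-.546)<.036)&(abs(Q[...,1]-.349)<.028)) 
    z=Q[m][:,2]; print(nm,len(z),np.percentile(z,[10,50,90]))
cv2.imwrite("pics/s4.png",cv2.resize(im[90:250,370:512],None,fx=4,fy=3.7,interpolation=cv2.INTER_CUBIC)[:600])
E
```

```text
12.05 [0.5459 0.3488 0.1581] [3.1309 0.018  2.9578] [-6.46 -4.72 21.55] rot [-0.0023  0.0062 -0.0003]
before 96 [0.09954458 0.1048911  0.10689771]
now 88 [0.08832587 0.09285315 0.09463928]
```

View pics/s4.png

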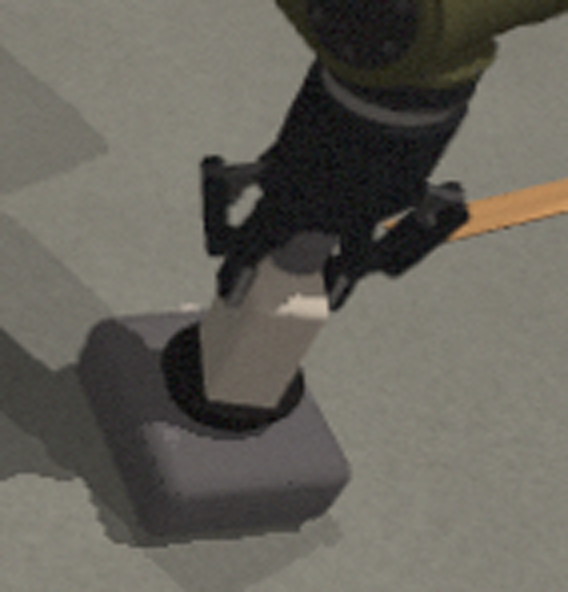

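The plate surface measures 12 mm lower than before, so it is fully down. I'll keep holding and trim the 1° tilt.

Emit:
move_arm(dp=[[-0.002,0,-0.016],[-0.002,0,-0.016],[-0.002,0,-0.016],[-0.002,0,-0.016],[-0.002,0,-0.016],[-0.002,0,-0.016],[-0.002,0,-0.016],[-0.002,0,-0.016]], rot=[[-0.002,0.004,0],[-0.001,0.003,0],[-0.001,0.001,0],[0,0.001,0],[0,0.001,0],[0,0.001,0],[0,0.001,0],[0,0.001,0]])

```text
t: 12.9
ee_pos: [0.5476, 0.35, 0.158]
tool_rot: [3.139, -0.001, 2.958]
force: [-5.6, -3.5, 19.2]
finger_gap: 0.481
```

```bash
python3 lv.py 2.957
```

```text
12.9 [0.5476 0.35   0.158 ] [ 3.1390e+00 -1.4000e-03  2.9584e+00] [-5.65 -3.45 19.19] rot [-0.0009 -0.0003 -0.0004]
```

Emit:
move_arm(dp=[[-0.003,0,-0.016],[-0.003,0,-0.016],[-0.003,0,-0.016],[-0.003,0,-0.016],[-0.003,0,-0.016],[-0.003,0,-0.016],[-0.003,0,-0.016]], rot=[[0,0.001,0],[0,0.001,0],[0,0.001,0],[0,0.001,0],[0,0.001,0],[0,0.001,0],[0,0.001,0]])

```text
t: 13.6
ee_pos: [0.5489, 0.3507, 0.1581]
tool_rot: [3.133, -0.004, 2.958]
force: [-5.2, -3.5, 18.4]
finger_gap: 0.481
```

```bash
python3 lv.py 2.957
```

```text
13.6 [0.5489 0.3507 0.1581] [ 3.1325 -0.0039  2.9584] [-5.22 -3.48 18.38] rot [-0.0031 -0.0007 -0.0004]
```

Emit:
move_arm(dp=[[-0.003,0,-0.016],[-0.003,0,-0.016],[-0.003,0,-0.016],[-0.003,0,-0.016],[-0.003,0,-0.016],[-0.003,0,-0.016],[-0.003,0,-0.016]], rot=[[0,0.001,0],[0,0.001,0],[0,0.001,0],[0,0.001,0],[0,0.001,0],[0,0.001,0],[0,0.001,0]])

```text
t: 14.3
ee_pos: [0.5503, 0.3513, 0.1583]
tool_rot: [3.126, -0.006, 2.958]
force: [-5.3, -4.1, 19.8]
finger_gap: 0.48
```

```bash
python3 lv.py 2.957
```

```text
14.3 [0.5503 0.3513 0.1583] [ 3.1258 -0.0063  2.9582] [-5.35 -4.11 19.83] rot [-0.0053 -0.001  -0.0004]
```

Emit:
move_arm(dp=[[0,0,0.02],[0,0,0.04],[0,0,0.06],[0,0,0.1],[0,0,0.1],[0,0,0.1],[0,0,0.06],[0,0,0]], rot=[[0,0,0],[0,0,0],[-0.003,0,0],[-0.002,-0.001,0],[0,0,0],[0,0,0],[0,0,0],[0,0,0]])

```text
t: 15.1
ee_pos: [0.5506, 0.3515, 0.2363]
tool_rot: [-3.141, 0.003, 2.958]
force: [0.1, 0.3, -0.8]
finger_gap: 0.483
```

```bash
python3 lv.py 2.957; python3 - <<'E'
from h import *
im,d=arm.snapshot("scene")
cv2.imwrite("pics/s5.png",cv2.resize(im[70:230,370:512],None,fx=4,fy=3.7,interpolation=cv2.INTER_CUBIC)[:600])
P=cloud("scene",d); s=arm.sense(); e=s["ee_pos"]
T=R.from_euler('xyz',s["tool_rot"]).as_matrix(); L=(P-e)@T
m=(d>0)&(abs(L[...,0])<.05)&(abs(L[...,1])<.03)&(L[...,2]>.0)&(L[...,2]<.08)
q=L[m]; print(len(q),q[:,2].max())
for z in np.arange(.01,.07,.01):
    t=q[abs(q[:,2]-z)<.005]
    if len(t): print(round(z,3),len(t),np.percentile(t[:,:2],[2,98],axis=0).round(4).tolist())
E
```

```text
15.1 [0.5506 0.3515 0.2363] [-3.1412e+00  2.6000e-03  2.9581e+00] [ 0.09  0.29 -0.84] rot [ 0.0003  0.0008 -0.0003]
561 0.0628114804190815
0.01 97 [[-0.0341, -0.0236], [0.003, 0.0175]]
0.02 103 [[-0.0336, -0.0237], [0.0217, 0.0177]]
0.03 96 [[-0.0324, -0.0238], [0.0224, 0.0168]]
0.04 78 [[-0.0319, -0.0236], [0.0211, 0.0166]]
0.05 94 [[-0.032, -0.0215], [0.0218, 0.0173]]
0.06 43 [[-0.0315, -0.0214], [0.0231, 0.0181]]
```

View pics/s5.png

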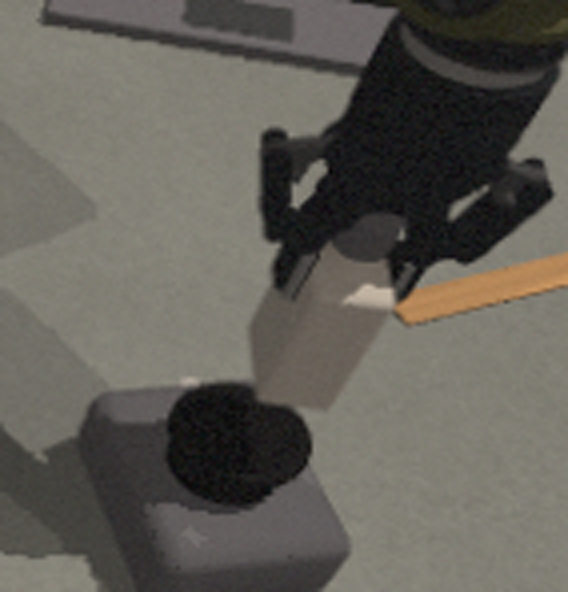

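The bottle is still held and lies nearly level, but the face edges suggest it may have turned slightly in the grip. I'll fit its faces.

```bash
cat > tilt.py <<'E'
from h import *
for n in ("scene","scene"):
    im,d=arm.snapshot(n); P=cloud(n,d); s=arm.sense(); e=s["ee_pos"]
    T=R.from_euler('xyz',s["tool_rot"]).as_matrix(); L=(P-e)@T
    ok=(d>0)&(L[...,2]>.008)&(L[...,2]<.06)
    m=ok&(L[...,0]<-.024)&(L[...,0]>-.042)&(abs(L[...,1])<.017); q=L[m]
    for it in range(3):
        A=np.c_[q[:,1:],np.ones(len(q))]; c,*_=np.linalg.lstsq(A,q[:,0],rcond=None); r=q[:,0]-A@c; q=q[abs(r)<max(2.5*r.std(),.0008)]
    print(s["t"],len(q),"x-face: dx/dz deg",np.degrees(c[1]).round(2),"yaw",np.degrees(c[0]).round(2),"x at z=.06",c[2]+.06*c[1],"std",r.std())
    for sg in(-1,1):
        m=ok&(abs(L[...,0])<.027)&(abs(L[...,1]-sg*.021)<.006)&(L[...,2]>.012); q=L[m]
        if len(q)<60: continue
        A=np.c_[q[:,[0,2]],np.ones(len(q))]; c2,*_=np.linalg.lstsq(A,q[:,1],rcond=None); print("y-face",sg,len(q),"dy/dz deg",np.degrees(c2[1]).round(2),"y0",c2[2])
    bz=L[(d>0)&(abs(L[...,0])<.04)&(abs(L[...,1])<.03)&(L[...,2]>0)&(L[...,2]<.1)][:,2]; print("low z",bz.max())
E
python3 tilt.py
```

```text
15.2 262 x-face: dx/dz deg 2.23 yaw 0.07 x at z=.06 -0.02985252017763661 std 0.0009600326481046013
y-face -1 139 dy/dz deg 4.2 y0 -0.024661582366549806
low z 0.06273861060915521
15.25 256 x-face: dx/dz deg 2.41 yaw 0.49 x at z=.06 -0.02976026309223624 std 0.0009644412647884198
y-face -1 146 dy/dz deg 4.26 y0 -0.024654374138524206
low z 0.06309713396337442
```

```bash
python3 - <<'E'
from h import *
f=np.load("scene0.npz"); d=f["d"]; P=cloud("scene",d)
T=R.from_euler('xyz',[np.pi,0,2.957]).as_matrix(); L=(P-np.array([.591,.0707,.065]))@T
ok=(d>0)&(L[...,2]>.008)&(L[...,2]<.06)
q=L[ok&(L[...,0]<-.024)&(L[...,0]>-.042)&(abs(L[...,1])<.017)]
for it in range(3):
    A=np.c_[q[:,1:],np.ones(len(q))]; c,*_=np.linalg.lstsq(A,q[:,0],rcond=None); r=q[:,0]-A@c; q=q[abs(r)<max(2.5*r.std(),.0008)]
print(len(q),np.degrees(c[:2]),c[2]+.06*c[1])
for sg in(-1,1):
    q=L[ok&(abs(L[...,0])<.027)&(abs(L[...,1]-sg*.021)<.006)&(L[...,2]>.012)]
    if len(q)<30: continue
    A=np.c_[q[:,[0,2]],np.ones(len(q))]; c2,*_=np.linalg.lstsq(A,q[:,1],rcond=None); print(sg,len(q),np.degrees(c2[1]),c2[2])
E
```

```text
156 [-0.03946031  0.39924583] -0.030178605735480663
```

Emit:
move_arm(dp=[[0,-0.05,0],[-0.01,-0.1,0],[-0.01,-0.15,0.01],[-0.01,-0.18,0.01],[-0.01,-0.2,0.01],[-0.01,-0.2,0.01],[-0.01,-0.2,0.01],[-0.01,-0.2,0.01],[-0.01,-0.2,0.01],[-0.01,-0.2,0.01],[-0.01,-0.2,0.01],[-0.01,-0.2,0.01],[-0.01,-0.2,0],[-0.01,-0.2,0],[-0.01,-0.2,0],[-0.01,-0.15,0],[0,-0.1,0],[0,-0.05,0],[0,0,0]], rot=[[0,-0.003,0],[0,-0.003,0],[-0.001,-0.003,0],[-0.001,-0.001,0],[0,0,0],[0,0,0],[0,0,0],[0,0,0],[0,0,0],[0,0,0],[0,0,0],[0,0,0],[0,0,0],[0,0,0],[0,0,0],[0,0,0],[0,0,0],[0,0,0],[0,0,0]])

```text
t: 17.15
ee_pos: [0.5161, -0.1211, 0.237]
tool_rot: [-3.129, 0.025, 2.957]
force: [-0.0, -0.2, -1.5]
finger_gap: 0.483
```

```bash
python3 lv.py 2.957
```

```text
17.15 [ 0.5161 -0.1211  0.237 ] [-3.1291  0.0253  2.9568] [-0.03 -0.21 -1.46] rot [0.0054 0.0072 0.0001]
```

Emit:
move_arm(dp=[[0,-0.05,0],[0,-0.1,0],[0,-0.15,0],[0,-0.18,0],[0,-0.18,0],[0,-0.18,0],[0,-0.15,0],[0,-0.1,0],[0,-0.05,0],[0,0,0],[0,0,0]], rot=[[0,0,0],[0,0,0],[0,0,0],[0,0,0],[0,0,0],[0,0,0],[0,0,0],[0,0,0],[0,0,0],[0,0,0],[0,0,0]])

```text
t: 18.25
ee_pos: [0.5154, -0.2998, 0.236]
tool_rot: [-3.129, 0.025, 2.963]
force: [-0.1, 0.2, -2.6]
finger_gap: 0.48
```

```bash
python3 lv.py 2.957
```

```text
18.25 [ 0.5154 -0.2998  0.236 ] [-3.1292  0.0246  2.9634] [-0.07  0.21 -2.63] rot [ 0.0053  0.007  -0.002 ]
```

Emit:
move_arm(dp=[[0,-0.03,0],[0,-0.03,-0.04],[0,-0.02,-0.08],[0,0,-0.12],[0,0,-0.14],[0,0,-0.14],[0,0,-0.12],[0,0,-0.08],[0,0,-0.04],[0,0,0],[0,0,0]], rot=[[0.002,-0.002,-0.001],[0.001,-0.001,-0.001],[0,0,0],[0,0,0],[0,0,0],[0,0,0],[0,0,0],[0,0,0],[0,0,0],[0,0,0],[0,0,0]])

```text
t: 19.35
ee_pos: [0.5149, -0.3101, 0.1129]
tool_rot: [3.141, 0.032, 2.959]
force: [0.6, 0.9, -0.7]
finger_gap: 0.48
```

```bash
python3 lv.py 2.957; cat > wt.py <<'E'
from h import *
s=arm.sense(); e=s["ee_pos"]; im,d=arm.snapshot("scene"); cv2.imwrite("pics/wt_%.2f.png"%s["t"],cv2.resize(im[90:250,90:240],None,fx=4,fy=3.7,interpolation=cv2.INTER_CUBIC)[:600])
P=cloud("scene",d); yaw=s["tool_rot"][2]
T=R.from_euler('xyz',[np.pi,0,yaw]).as_matrix(); L=(P-e)@T
ok=(d>0)&(L[...,2]>.008)&(L[...,2]<.058)
q=L[ok&(L[...,0]<-.022)&(L[...,0]>-.044)&(abs(L[...,1])<.017)]
for it in range(3):
    A=np.c_[q[:,1:],np.ones(len(q))]; c,*_=np.linalg.lstsq(A,q[:,0],rcond=None); r=q[:,0]-A@c; q=q[abs(r)<max(2.5*r.std(),.0008)]
print("xface",len(q),np.degrees(c[:2]).round(2),"mid",c[2]+.06*c[1])
for sg in(-1,1):
    q=L[ok&(abs(L[...,0])<.024)&(abs(L[...,1]-sg*.021)<.006)]
    if len(q)<60: continue
    A=np.c_[q[:,[0,2]],np.ones(len(q))]; c2,*_=np.linalg.lstsq(A,q[:,1],rcond=None); print("yface",sg,len(q),np.degrees(c2[1]).round(2),c2[2]+.06*c2[1])
E
python3 wt.py; ls pics
```

```text
19.35 [ 0.5149 -0.3101  0.1129] [3.141  0.0316 2.9594] [ 0.56  0.87 -0.67] rot [ 0.0016  0.0099 -0.0008]
xface 156 [ 0.46 -1.81] mid -0.03204168086498935
yface 1 131 -0.48 0.019196886871356126
s3.png
s4.png
s5.png
scene0.png
scene1.png
scene2.png
top0.png
top1.png
w1.png
wt_19.35.png
```

```bash
python3 wt.py; python3 wt.py; python3 lv.py 2.957
```

```text
xface 160 [-0.55 -0.82] mid -0.03152962701062535
yface 1 137 -0.6 0.019157297009104776
xface 155 [-0.5  -2.02] mid -0.03213077107660777
yface 1 134 0.23 0.01953381247696342
19.5 [ 0.5149 -0.3101  0.1132] [3.1412 0.0322 2.9593] [ 0.57 -0.09 -0.83] rot [ 0.0018  0.0101 -0.0007]
```

View pics/wt_19.35.png

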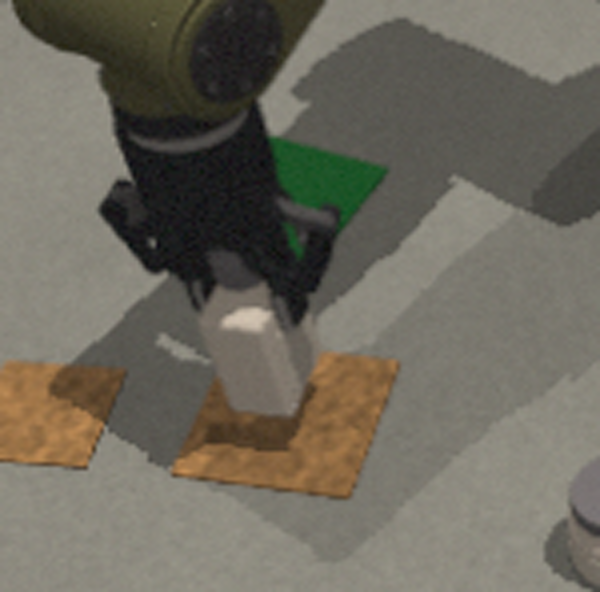

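Repeat fits put the bottle nearly in line with the tool, so the mixer-side 2° was mostly measurement bias. I'll level the tool and lower.

Emit:
move_arm(dp=[[0,-0.02,0],[0,0,-0.04],[0,0,-0.06],[0,0,-0.06],[0,0,-0.04],[0,0,0],[0,0,0]], rot=[[0.001,0.004,0],[0.001,0.004,0],[0,0,0],[0,0,0],[0,0,0],[0,0,0],[0,0,0]])

```text
t: 20.2
ee_pos: [0.515, -0.3135, 0.0809]
tool_rot: [3.14, 0.005, 2.959]
force: [-0.5, -0.3, -1.4]
finger_gap: 0.484
```

```bash
python3 lv.py 2.957; python3 wt.py; python3 wt.py
```

```text
20.2 [ 0.515  -0.3135  0.0809] [3.1398 0.0046 2.9593] [-0.47 -0.35 -1.41] rot [-0.0003  0.0015 -0.0007]
xface 140 [-0.69  0.16] mid -0.030289287665942303
yface 1 123 -0.67 0.01921394989263987
xface 140 [-0.3  -0.11] mid -0.030312627290378494
yface 1 122 -0.18 0.01945412903623265
```

Upright. Lower gently to contact.

Emit:
move_arm(dp=[[0,0,-0.02],[0,0,-0.02],[0,0,-0.015],[0,0,-0.01],[0,0,0]], rot=[[0,0,0],[0,0,0],[0,0,0],[0,0,0],[0,0,0]])

```text
t: 20.8
ee_pos: [0.5154, -0.3137, 0.0714]
tool_rot: [3.141, 0.006, 2.959]
force: [-0.2, -0.3, -1.3]
finger_gap: 0.479
```

```bash
python3 lv.py 2.957
```

```text
20.8 [ 0.5154 -0.3137  0.0714] [3.1405 0.0063 2.9592] [-0.2  -0.29 -1.35] rot [ 0.      0.002  -0.0007]
```

Emit:
move_arm(dp=[[0,0,-0.006],[0,0,-0.006],[0,0,0]], rot=[[0,0.001,0],[0,0,0],[0,0,0]])

```text
t: 21.1
ee_pos: [0.5159, -0.3138, 0.0715]
tool_rot: [-3.142, 0.004, 2.959]
force: [0.2, -0.1, -2.0]
finger_gap: 0.481
```

```bash
python3 lv.py 2.957
```

```text
21.1 [ 0.5159 -0.3138  0.0715] [-3.1416  0.0043  2.9594] [ 0.17 -0.07 -2.  ] rot [ 0.0003  0.0013 -0.0008]
```

Emit:
move_arm(dp=[[0,0,-0.012],[0,0,-0.012],[0,0,0]], rot=[[0,0.001,0],[0,0,0],[0,0,0]])

```text
t: 21.4
ee_pos: [0.5167, -0.3141, 0.0717]
tool_rot: [-3.14, 0.003, 2.96]
force: [-0.2, -0.2, -2.2]
finger_gap: 0.483
```

```bash
python3 lv.py 2.957
```

```text
21.4 [ 0.5167 -0.3141  0.0717] [-3.1399  0.0033  2.9597] [-0.18 -0.15 -2.21] rot [ 0.0007  0.0009 -0.0008]
```

Emit:
move_arm(dp=[[-0.01,0.003,-0.016],[0,0,-0.016]], rot=[[0,0,0],[0,0,0]])

```text
t: 21.6
ee_pos: [0.5168, -0.3141, 0.071]
tool_rot: [-3.138, 0.008, 2.96]
force: [-17.1, 11.8, 39.0]
finger_gap: 0.485
```

```bash
python3 lv.py 2.957; python3 wt.py; ls pics|tail -3
```

```text
21.6 [ 0.5168 -0.3141  0.071 ] [-3.1383  0.0083  2.9599] [-17.07  11.77  39.03] rot [ 0.0015  0.0024 -0.0009]
xface 135 [-0.42 -0.07] mid -0.030052022947827394
yface 1 118 -0.55 0.01901095676340952
wt_20.20.png
wt_20.25.png
wt_21.60.png
```

It was already seated: the force rose to 39 N with no travel. I'll relax that load, then release.

Emit:
move_arm(dp=[[0,0,0],[0,0,0],[0,0,0]], rot=[[0,0,0],[0,0,0],[0,0,0]])

```text
t: 21.95
ee_pos: [0.5166, -0.3141, 0.0711]
tool_rot: [-3.138, 0.008, 2.96]
force: [1.2, 0.3, 2.3]
finger_gap: 0.482
```

```bash
python3 lv.py 2.957
```

```text
21.95 [ 0.5166 -0.3141  0.0711] [-3.1381  0.0083  2.9599] [1.17 0.32 2.29] rot [ 0.0016  0.0024 -0.0009]
```

Emit:
move_arm(dp=[[0,0,0],[0,0,0],[0,0,0],[0,0,0],[0,0,0],[0,0,0],[0,0,0],[0,0,0]], rot=[[0,0,0],[0,0,0],[0,0,0],[0,0,0],[0,0,0],[0,0,0],[0,0,0],[0,0,0]], claw=85)

```text
t: 22.75
ee_pos: [0.5165, -0.3141, 0.0701]
tool_rot: [-3.138, 0.007, 2.96]
force: [1.4, 0.4, -0.1]
finger_gap: 0.998
```

Emit:
move_arm(dp=[[0,0,0.03],[0,0,0.08],[0,0,0.12],[0,0,0.15],[0,0,0.18],[0,0,0.18],[0,0,0.18],[0,0,0.15],[0,0,0.1],[0,0,0.05],[0,0,0]], rot=[[0,0,0],[0,0,0],[0,0,0],[0,0,0],[0,0,0],[0,0,0],[0,0,0],[0,0,0],[0,0,0],[0,0,0],[0,0,0]])

```text
t: 23.85
ee_pos: [0.5153, -0.3133, 0.2702]
tool_rot: [-3.136, 0.013, 2.96]
force: [-0.2, -0.8, 0.3]
finger_gap: 1.0
```

```bash
python3 - <<'E'
from h import *
s=arm.sense(); print(s["t"],s["ee_pos"],s["force"],s["finger_gap"])
for n in("scene","top"):
    im,d=arm.snapshot(n); cv2.imwrite(f"pics/{n}9.png",im); P=cloud(n,d).reshape(-1,3)[(d>0).ravel()]
    b=P[(abs(P[:,0]-.515)<.06)&(abs(P[:,1]+.313)<.06)]
    c=b[(b[:,2]>.12)&(b[:,2]<.145)]; q=b[(b[:,2]>.03)&(b[:,2]<.102)]
    print(n,cv2.minEnclosingCircle(c[:,:2].astype(np.float32)) if len(c) else '',c[:,2].max() if len(c) else '',cv2.minAreaRect(q[:,:2].astype(np.float32)) if len(q) else '')
    for nm,x,y in(("round",.44,.017),("jar",.624,-.092),("pot",.779,.095),("pad",.5447,.349)):
        k=P[(abs(P[:,0]-x)<.05)&(abs(P[:,1]-y)<.05)&(P[:,2]>.03)]; k=k[k[:,2]>k[:,2].max()-.008]; print(nm,((k.min(0)+k.max(0))/2).round(3),end=' ')
    print()
E
```

```text
23.85 [ 0.51534111 -0.3132907   0.27017093] [-0.17215119 -0.78287354  0.33782806] 1.0003741885206385
scene ((0.5160767436027527, -0.31372931599617004), 0.014961780048906803) 0.1402458093587129 ((0.5162652730941772, -0.3128948509693146), (0.04058711230754852, 0.0662449300289154), 78.26893615722656)
round [0.44  0.016 0.126] jar [ 0.624 -0.094  0.075] pot [0.781 0.097 0.129] pad [0.544 0.348 0.107] 
top ((0.5157573223114014, -0.3123931884765625), 0.015228256583213806) 0.14005777771936134 ((0.5158500671386719, -0.31224143505096436), (0.044268324971199036, 0.06282389163970947), 79.58831024169922)
round [0.44  0.017 0.125] jar [ 0.623 -0.091  0.076] pot [0.779 0.098 0.128] pad [0.543 0.349 0.107]
```

View pics/scene9.png

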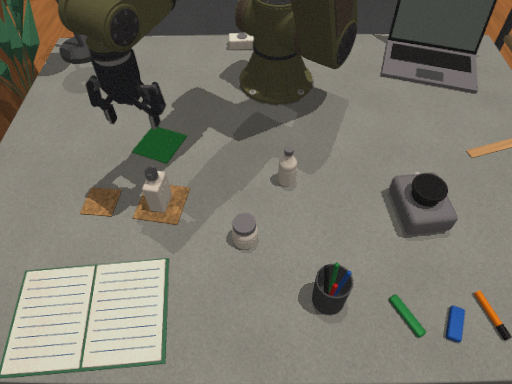

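The bottle stands upright at (155,190) in the middle of the large cork coaster. The cap and body centres agree within 1 to 2 mm of the coaster centre, and the bystanders have not moved. The arm is clear, so I'll hand in.

```bash
python3 -c "
from rig import arm
print(arm.finish_job(), arm.sense()['t'])"
```

```text
the job is handed in; nothing more can be done
the job is handed in; nothing more can be done
```

The job is done and handed in at about 24 s. I pressed the flat-sided bottle onto the mixer plate, then set it upright on the large cork coaster and let go.

- **Press:** I pressed with about 18 to 21 N and held the plate down from about 10.95 s to 14.3 s. The depth image showed the plate 12 mm lower, which is its full travel. The tool tilted by up to about 1° and shifted about 5 mm during the hold. The plate was back up afterwards.
- **Placing:** The last images from both cameras put the bottle about 1.5 mm from the coaster's centre, standing upright. The round bottle, jar and pen pot are where they started.
- **Force at the coaster:** The bottle was already seated when I gave one more downward step, and the wrist force briefly rose to about 39 N up, with 17 and 12 N sideways. I let that relax before opening the gripper. The load went through the held bottle, and the wrist limit is 120 N.
- **Readings that disagreed:** Over the mixer, one fit showed the bottle turned about 2° in the grip. Repeat fits over the coaster showed it in line with the tool, so I went by those.

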